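Load the pacifier steriliser and shut its door

ROBOT

A 7-joint arm with a two-finger parallel gripper is mounted at the origin on the work surface. World frame = base frame: x ahead of the robot, y to its left, z up, the work surface at z = 0. Lengths are in m, angles in rad, forces in N, time in s.
With the tool pointing down it reaches from about 0.425 to 0.925 m from the base axis. Payload 6.8 kg.
Tool frame: the origin (TCP) lies on the centre line of the jaws, within the pads' length; the fingertips stand 8 mm ahead of it and the grasp point (between the pads) lies 11 mm behind it (r.finger_overhang is the distance from the TCP to the fingertips, in m); x points along the fingers, z is the direction in which the jaws open and shut, and the axes are right-handed (so a half turn about x gives the same grasp; the last joint's range is limited). The gripper opens to 85 mm and grips with 20 to 120 N. Pads are 22 mm wide; open, the fingers measure 114 mm over their backs; the gripper's body (76 mm by 85 mm) begins 54 mm behind the grasp point. The pads swing forward as they close: fully open they stand 13 mm farther back than shut.
Start: joints at [-1.38, 0.477, 0.022, 1.555, -0.011, 1.109, -0.083], TCP at [0.199, 0.645, 0.239] pointing down, gripper open.
Joint ranges: [-2.96, 2.96], [-0.34, 2.1], [-1.41, 1.46], [0.24, 2.44], [-1.37, 4.51], [0.17, 1.92], [-2.96, 2.96]. Speed limits (rad/s): [2.39, 2.39, 3.14, 3.14, 3.14, 3.14, 3.14].

INTERFACE

Orientations are given as a rotation vector (axis times angle).
In Python, from bench import r gives the robot as it stands. The module is installed in compiled form; this text tells all that it offers.
- The arm moves only by the tool play_rows, never from a script. Its argument "plan" is a list of rows, each a list of 5 numbers: the opening, from -1 (shut) to 1 (fully open), then the shift along the world's x, y, z in m, then the turn about the world's z in rad. A call has 1 to 10 rows; each row is the pose to reach, as a shift and turn from the pose commanded when the call began; what a row does not reach only later rows make up. A row lasts 1/10 s, in which the tool goes at most 50 mm and 8.59 degrees, less where a joint would pass 70% of its speed; a pose out of reach is approached as far as the arm can. A call with a gripper value outside its range is refused whole. The fingers move at their own pace and stop on an object; "force" is the grip in N (left out, the last holds). Time passes only in rows, so rows that repeat a pose let the fingers close. It gives the time, the measured TCP pose, the force and the opening at its end, in the units of the state.
- r.get_obs(): the state, without advancing time (a new reading comes with each control period).
- r.grab_frame(name): name is "scene" or "top"; returns a dict with "pixels" (480x640x3 uint8, blue, green, red), "z_map" (480x640 float32, m along the optical axis (not along the pixel's ray), 0 where there is no reading), "vfov" (degrees; the focal length in pixels is half the picture's height over the tangent of half this angle, whatever the lens; pixels are square), "cx", "cy" (the principal point, pixels), "R" (3x3) and "t" (3): a world point X has camera coordinates R X + t. Camera axes: x right, y down, z forward; pixel columns grow to the right and rows downward; lengths in m; the calibration is good to about 2 mm. A picture is of the moment at which its call begins.
- r.hand_in(): hands the job in, once; it reports no verdict.
Trained networks look in a picture, given as the dict that the camera call returned (one of the last four; its "shot" number tells which), for a name from the list of things; names that differ only in an ending like _2 or _b are one class to them, and where a whole thing is asked for, a point or a joint stands for the part that bears it (a point fixed in the world has none). Each returns a list of dicts, best first, with "conf" (0 to 1); they miss things now and then, are a little off and sometimes report something else, mostly with a low value. They report only what shows in the picture. A call takes as long as a camera call.
- r.outline_of(picture, label): "mask" (480x640 bool, what is visible of it) and "bbox" ([left, top, right, bottom] as shares, 0 to 1, of the picture: columns of its width, rows of its height, round what is visible of it).
- r.pinpoint(picture, label): "position" ([column, row] as shares, 0 to 1, of the picture: columns of its width, rows of its height: a listed point, or the origin of a listed thing).
The state is a dict: "clock": time; "joints": joint angles; "qvel": joint speeds; "tau": joint torques, N m; "tcp_pos": TCP position; "orientation": TCP orientation; "contact_force": force on the tool from outside, world axes, zero at the start; "moment": the same for the moment, N m; "grip_width": finger opening in m.
Only numpy, scipy, OpenCV 4.12 (cv2) and the standard library are available. Lean on these libraries where they do the work, as an engineer would, in place of code of your own. Each camera call takes 0.05 s, during which the arm holds its last target.

TASK

Stand the cream pacifier teat up in the steriliser's pulled-out rack, slide the rack fully home, then swing the door gently shut, without slamming it, until it clicks onto its catch. Leave everything else in its place.

Things in the scene. Friction and masses are not known exactly. Their poses are not given: they have to be found in the camera images.
- pacifier: Cream silicone pacifier, 18 g, standing teat up on its flat round back button in the woven tray (tray floor 6 mm above the dresser). Origin: centre of its underside; z up through the teat. Button 31 mm across, 0 to 9 mm high; oval shield 48 mm (own x) by 34 mm (own y), 9 to 15 mm high; teat 17 mm across, up to 45 mm. Best gripped by the shield across its 34 mm. Its yaw varies.
- steriliser: White UV steriliser cabinet fixed to the dresser, 250 mm deep (own x), 300 mm wide (own y), 200 mm high. Origin: centre of its underside; own -x is the open front (towards the robot), z up. The front edge of the walls and roof is 125 mm from the origin; the opening is 270 mm wide, from 22 to 185 mm high.
- opening (a point): Middle of the cabinet's open front plane, at the height of the rack floor (50 mm above the dresser); 125 mm in front of the steriliser's origin. Axes as the steriliser.
- rack (a joint): How far the shallow stainless pull-out rack is drawn out towards the robot, m: 0 is fully home against its stop (its front lip then 12 mm behind the cabinet's front plane), 0.17 fully out. It starts 0.135 to 0.165 out, slides with about 1.2 N and stays where it is left. The door cannot pass it while it sticks out.
- rack_floor (a point): Centre of the rack's floor, on its surface, 50 mm above the dresser; moves with the rack. Axes as the steriliser. The floor is flat, 199 mm (x) by 202 mm (y) inside the walls; side and back walls stand 18 mm above it, the front lip 34 mm. A bottle collar stands in its left (+y) half; the right (-y) half is free.
- rack_lip (a point): Middle of the rack's flat front lip, on the outer face towards the robot, 71 mm above the dresser; moves with the rack. The lip is 210 mm wide, 46 to 84 mm above the dresser, 5 mm thick. Push here; for the last 60 mm tilt the tool some 35 degrees (fingertips leading into the cabinet) so that the gripper clears the roof.
- door (a joint): Door angle, rad: 0 shut and seated, 1.57 straight out towards the robot, 1.95 its stop; starts at 1.45 to 1.85. It stays where it is left. In the last 0.06 rad (17 mm at the free edge) a spring roller catch resists with 5 to 7 N and pushes the door back if let go too early; once past about 0.025 rad it pulls the door shut and holds it.
- door_hinge (a point): On the door's upright hinge axis at the cabinet's left (+y) front edge: 134 mm in front of the steriliser's origin, 148 mm to its +y side, 105 mm above the dresser. Axes as the steriliser. With the door at angle a, its free edge lies from here in direction (-sin a, -cos a) of these axes.
- door_push (a point): On the door's outer face, 220 mm from the hinge axis, 165 mm above the dresser: a good spot to push, above the handle. Moves with the door; own -x points out of that face. Door 294 mm wide, 18 mm thick (hinge axis at mid-thickness), 12 to 198 mm high. A bar handle stands out 30 mm from the face, 272 mm from the hinge, 45 to 125 mm high.
- collar: White plastic bottle collar (ring 48 mm across, 36 mm inside, 16 mm high) standing in the left half of the rack, origin at the centre of its underside. It rides along with the rack and must stay in it.
- tongs: Stainless steriliser tongs, 185 mm long (own x), lying in the tray; bystander.
- ramekin: White ceramic ramekin of plastic clips, 76 mm across, 46 mm high, in the tray; origin at the centre of its underside; bystander.
- snack_box: Yellow plastic lidded snack box, 78 x 110 mm, 54 mm high, in the tray; origin at the centre of its underside; bystander.
- feeding_bottle: Feeding bottle, 60 mm across, 182 mm high, standing on the dresser left of the steriliser; bystander.
- cream_jar: White jar with a metal cap, 64 mm across, 55 mm high, standing on the dresser at the left; bystander.
- rattle: Wooden rattle, 110 mm long, lying on the dresser at the left; bystander.

How it is judged:
By the outcome, as a careful person would: the job done as asked, in the order asked, and still so for the second after the job is handed in, with the robot touching nothing.
It also fails if it takes over 72 s, if anything falls off the work surface, if the arm or the gripper's body presses on something with over 40 N, if the wrist force passes 120 N, or if a joint passes its speed limit or range.

## Working session

There is one attempt and no reset: what is moved stays moved. The work goes in short steps, Python scripts to look and compute and a tool call to move; the robot and the scene stay as the last step left them, time stands still between calls to the robot, and variables do not carry over. Pictures are saved under pics/ and viewed, and the job is handed in when it is done.

Besides the shell and the picture viewer there is one more tool, called as name(argument=value, ...), one argument or row to a line, values as JSON. play_rows: Moves the arm, as the interface text tells. Its arguments: {"type":"object","properties":{"plan":{"type":"array","items":{"type":"array","items":{"type":"number"}}},"force":{"type":"number"}},"required":["plan"]}

```bash
mkdir -p pics
cat > h.py <<'E'
import numpy as np, cv2
from bench import r
def shot(n,save=None):
    p=r.grab_frame(n)
    if save: cv2.imwrite('pics/'+save,p['pixels'])
    return p
def K(p):
    f=240/np.tan(np.radians(p['vfov'])/2); return f,p['cx'],p['cy']
def ray(p,u,v):
    f,cx,cy=K(p); d=np.array([(u-cx)/f,(v-cy)/f,1.]); R=np.array(p['R']);t=np.array(p['t'])
    return -R.T@t, R.T@d
def at_z(p,u,v,z):
    o,d=ray(p,u,v); return o+d*(z-o[2])/d[2]
def dep(p,u,v):
    o,d=ray(p,u,v); return o+d*p['z_map'][int(round(v)),int(round(u))]
def cloud(p,mask=None):
    f,cx,cy=K(p); v,u=np.nonzero((p['z_map']>0)&(mask if mask is not None else True))
    z=p['z_map'][v,u]; c=np.stack([(u-cx)/f*z,(v-cy)/f*z,z],1)
    return (c-np.array(p['t']))@np.array(p['R'])
def proj(p,X):
    c=np.array(p['R'])@np.array(X)+np.array(p['t']); f,cx,cy=K(p); return c[0]/c[2]*f+cx,c[1]/c[2]*f+cy
def pin(p,l):
    return [(round(q['conf'],2),q['position'][0]*640,q['position'][1]*480) for q in r.pinpoint(p,l)]
E
python3 - <<'E'
from h import *
o=r.get_obs(); print({k:np.round(v,3) for k,v in o.items()}, r.finger_overhang)
for n in ('scene','top'):
    p=shot(n,n+'0.png'); print(n,p['vfov'],-np.array(p['R']).T@p['t'])
    for l,z in [('pacifier',.006),('steriliser',0),('opening',.05),('rack_floor',.05),('rack_lip',.071),('door_hinge',.105),('door_push',.165),('collar',.05),('ramekin',.006),('snack_box',.006),('tongs',.006)]:
        q=pin(p,l)
        print(l,[(c,round(u),round(v),at_z(p,u,v,z).round(3)) for c,u,v in q[:2]])
E
```

```text
{'clock': np.float64(0.0), 'joints': array([-1.38 ,  0.478,  0.022,  1.556, -0.012,  1.109, -0.083]), 'qvel': array([ 0.001,  0.   , -0.001, -0.   , -0.   ,  0.002, -0.   ]), 'tau': array([-1.0000e-03, -5.9645e+01,  1.6070e+00, -2.8121e+01,  1.2000e-02,
        9.0000e-03,  0.0000e+00]), 'tcp_pos': array([0.199, 0.645, 0.238]), 'orientation': array([-0.988,  1.337,  0.986]), 'contact_force': array([ 0.091,  0.628, -0.066]), 'moment': array([-0.054,  0.022,  0.013]), 'grip_width': np.float64(0.085)} 0.008
scene 56.17836629045048 [0.9132422  0.07192289 1.17287896]
pacifier [(0.43, 213, 217, array([ 0.494, -0.302,  0.006]))]
steriliser []
opening [(0.59, 332, 265, array([0.599, 0.045, 0.05 ])), (0.58, 324, 271, array([0.618, 0.026, 0.05 ]))]
rack_floor [(0.89, 327, 266, array([0.603, 0.034, 0.05 ]))]
rack_lip [(0.8, 341, 226, array([0.497, 0.056, 0.071]))]
door_hinge [(0.94, 389, 280, array([0.632, 0.189, 0.105]))]
door_push [(0.67, 436, 199, array([0.432, 0.278, 0.165])), (0.55, 327, 267, array([0.638, 0.038, 0.165]))]
collar [(0.68, 354, 259, array([0.575, 0.102, 0.05 ]))]
ramekin [(0
[... 476 characters left out ...]
ay([0.618, 0.038, 0.05 ]))]
rack_floor [(0.63, 316, 231, array([0.592, 0.039, 0.05 ])), (0.56, 490, 294, array([ 0.491, -0.413,  0.05 ]))]
rack_lip [(0.97, 307, 264, array([0.5  , 0.049, 0.071]))]
door_hinge [(0.88, 261, 205, array([0.626, 0.182, 0.105])), (0.7, 434, 343, array([ 0.352, -0.27 ,  0.105]))]
door_push [(0.86, 201, 272, array([0.436, 0.279, 0.165])), (0.55, 433, 345, array([ 0.349, -0.252,  0.165]))]
collar [(0.57, 291, 231, array([0.582, 0.105, 0.05 ]))]
ramekin [(0.81, 446, 238, array([ 0.629, -0.304,  0.006]))]
snack_box [(0.61, 435, 345, array([ 0.349, -0.298,  0.006]))]
tongs [(0.84, 492, 293, array([ 0.501, -0.435,  0.006])), (0.67, 179, 257, array([0.482, 0.39 , 0.006]))]
```

View pics/scene0.png

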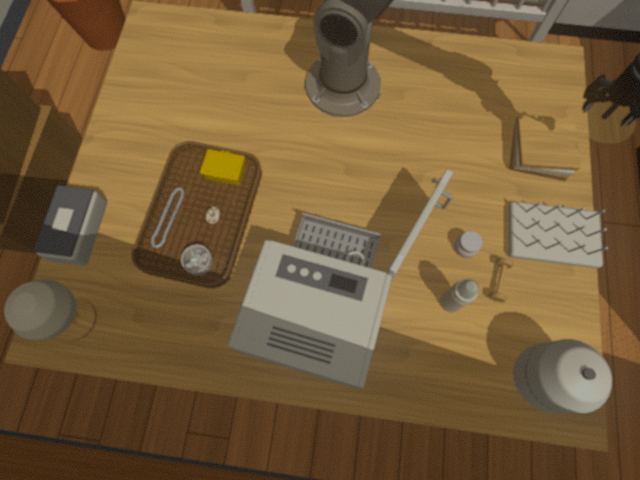

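View pics/top0.png

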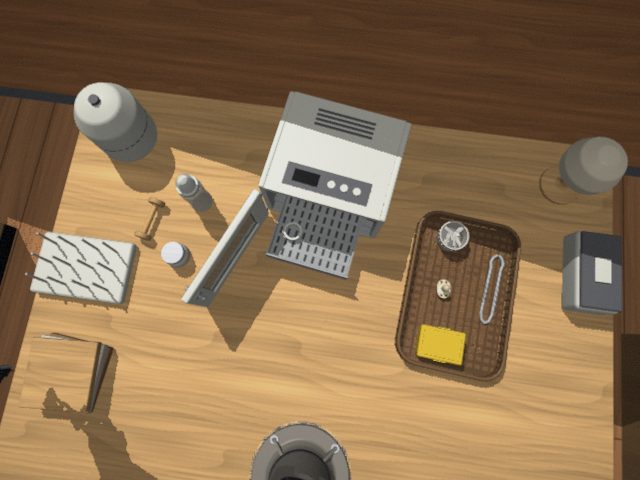

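The pictures show the tray at the right, holding the pacifier at about top px (444,289), and the cabinet turned. The rack is out and the door is open. Next I'll fit the exact geometry.

Run:
```python
from h import *
P={}
for n in ('scene','top'):
    p=shot(n); P[n]=p
    # roof
    c=cloud(p); m=(abs(c[:,2]-.2)<.006)&(c[:,0]>.5)&(c[:,0]<1)&(abs(c[:,1])<.3)
    q=c[m].astype(np.float32)
    rect=cv2.minAreaRect(q[:,:2]); print(n,'roof z',np.median(q[:,2]),rect, len(q))
    print(cv2.boxPoints(rect).round(3).tolist())
    for l in ('pacifier','rack','door','collar','steriliser'):
        for d in r.outline_of(p,l)[:2]:
            k=d['mask']; c2=cloud(p,k); print(l,round(d['conf'],2),k.sum(),np.percentile(c2,[2,50,98],axis=0).round(3).tolist())
            if l=='pacifier':
                for lo,hi in((.012,.025),(.025,.06)):
                    s=c2[(c2[:,2]>lo)&(c2[:,2]<hi)]
                    if len(s)>3: print('  ',lo,len(s),s.mean(0).round(4),cv2.minAreaRect(s[:,:2].astype(np.float32)))
    u,v=map(int,proj(p,(.498,-.305,.02)))
    cv2.imwrite(f'pics/pac_{n}.png',cv2.resize(p['pixels'][v-25:v+25,u-25:u+25],(500,500),interpolation=cv2.INTER_CUBIC))
    print(n,u,v)
a=cv2.imread('pics/pac_scene.png');b=cv2.imread('pics/pac_top.png');cv2.imwrite('pics/pac.png',cv2.resize(np.hstack([a,b]),(800,400)))
```

```text
Traceback (most recent call last):
cv2.error: OpenCV(4.12.0) /io/opencv/modules/imgproc/src/convhull.cpp:143: error: (-215:Assertion failed) total >= 0 && (depth == CV_32F || depth == CV_32S) in function 'convexHull'
```

Run:
```python
from h import *
P={}
mr=lambda s: [np.round(x,4).tolist() for x in cv2.minAreaRect(np.ascontiguousarray(s[:,:2],dtype=np.float32))]
for n in ('scene','top'):
    p=shot(n); P[n]=p
    c=cloud(p); m=(abs(c[:,2]-.2)<.006)&(c[:,0]>.5)&(c[:,0]<1)&(abs(c[:,1])<.3)
    q=c[m]; print(n,len(q))
    if len(q): print(np.median(q[:,2]),mr(q))
    for l in ('pacifier','rack','door','collar','steriliser'):
        for d in r.outline_of(p,l)[:2]:
            k=d['mask']; c2=cloud(p,k); print(l,round(d['conf'],2),k.sum(),np.percentile(c2,[2,50,98],axis=0).round(3).tolist())
            if l=='pacifier':
                for lo,hi in((.012,.025),(.025,.06)):
                    s=c2[(c2[:,2]>lo)&(c2[:,2]<hi)]
                    if len(s)>3: print('  ',lo,len(s),s.mean(0).round(4),mr(s))
    u,v=map(int,proj(p,(.498,-.305,.02)))
    cv2.imwrite(f'pics/pac_{n}.png',cv2.resize(p['pixels'][v-25:v+25,u-25:u+25],(500,500),interpolation=cv2.INTER_CUBIC))
    print(n,u,v)
a=cv2.imread('pics/pac_scene.png');b=cv2.imread('pics/pac_top.png');cv2.imwrite('pics/pac.png',cv2.resize(np.hstack([a,b]),(800,400)))
```

```text
scene 16243
0.2006644118498958 [[0.6738, 0.0498], [0.3437, 0.4031], 81.3356]
pacifier 0.73 2808 [[0.486, -0.053, 0.046], [0.53, 0.046, 0.051], [0.584, 0.148, 0.088]]
   0.025 2258 [0.5361 0.046  0.0508] [[0.5379, 0.048], [0.2031, 0.0844], 81.9752]
rack 0.58 2779 [[0.486, -0.053, 0.046], [0.529, 0.045, 0.051], [0.582, 0.149, 0.088]]
door 0.89 1115 [[0.37, 0.181, 0.001], [0.489, 0.247, 0.197], [0.636, 0.323, 0.202]]
collar 0.71 1057 [[0.37, 0.182, 0.048], [0.487, 0.247, 0.197], [0.634, 0.323, 0.202]]
steriliser 0.94 20176 [[0.439, -0.126, 0.048], [0.725, 0.034, 0.2], [0.874, 0.268, 0.204]]
steriliser 0.38 715 [[0.596, -0.344, 0.009], [0.629, -0.31, 0.044], [0.665, -0.275, 0.056]]
scene 210 216
top 13649
0.19949457135303922 [[0.6742, 0.0484], [0.3427, 0.4033], 81.3936]
pacifier 0.76 231 [[0.469, -0.319, 0.005], [0.489, -0.3, 0.021], [0.513, -0.287, 0.051]]
   0.012 168 [ 0.4904 -0.301   0.0203] [[0.4909, -0.3028], [0.0464, 0.0338], 7.3149]
   0.025 48 [ 0.4906 -0.3012  0.0451] [[0.4911, -0.2995], [0.0257, 0.0176], 67.4896]
rack 0.74 5271 [[0.488, -0.061, 0.045], [0.573, 0.04, 0.05], [0.66, 0.146, 0.086]]
door 0.61 3451 [[0.369, 0.178, 0.001], [0.493, 0.239, 0.138], [0.626, 0.295, 0.199]]
collar 0.44 197 [[0.557, 0.076, 0.047], [0.577, 0.095, 0.064], [0.602, 0.121, 0.068]]
steriliser 0.7 22789 [[0.397, -0.123, 0.024], [0.658, 0.048, 0.198], [0.863, 0.277, 0.203]]
steriliser 0.35 3381 [[0.369, 0.178, 0.02], [0.493, 0.239, 0.141], [0.626, 0.293, 0.199]]
top 443 286
```

View pics/pac.png

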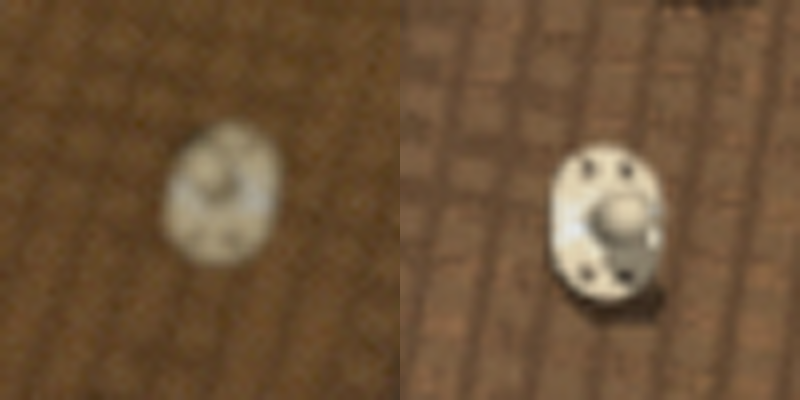

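```bash
cat >> h.py <<'E'
mr=lambda s: [np.round(x,4).tolist() for x in cv2.minAreaRect(np.ascontiguousarray(s[:,:2],dtype=np.float32))]
def rackfit(p):
    c=cloud(p); return c
E
python3 - <<'E'
from h import *
for n in ('scene','top'):
    p=shot(n)
    f,cx,cy=K(p); v,u=np.mgrid[0:480,0:640]; z=p['z_map']
    X=(np.stack([(u-cx)/f*z,(v-cy)/f*z,z],-1)-np.array(p['t']))@np.array(p['R'])
    m=(abs(X[...,2]-.2)<.006)&(z>0)&(X[...,0]>.55)&(X[...,0]<1)&(abs(X[...,1])<.3)
    k=cv2.morphologyEx(m.astype(np.uint8),cv2.MORPH_OPEN,np.ones((15,15)))
    c=X[k>0]; rr=cv2.minAreaRect(np.ascontiguousarray(c[:,:2],dtype=np.float32)); print(n,rr, cv2.boxPoints(rr).round(3).tolist())
    # lip: points z .075-.09 
    m=(X[...,2]>.076)&(X[...,2]<.092)&(z>0)&(X[...,0]>.42)&(X[...,0]<.6)&(X[...,1]>-.1)&(X[...,1]<.17)
    c=X[m]; print('lip',len(c),mr(c) if len(c)>4 else '')
    # door top
    m=(X[...,2]>.19)&(X[...,2]<.206)&(z>0)&(X[...,0]>.3)&(X[...,0]<.64)&(X[...,1]>.17)&(X[...,1]<.4)
    c=X[m]; print('door',len(c),mr(c) if len(c)>4 else '')
p=shot('top')
for a,b in ((587,168),(626,170),(587,273),(625,274)):
    print(at_z(p,418+(a-400)/8-.5+.06,261+b/8-.5+.06,.021).round(4))
E
```

```text
scene ((0.7458113431930542, 0.01683114469051361), (0.29988715052604675, 0.2510201632976532), 81.29365539550781) [[0.5989999771118164, -0.1120000034570694], [0.847000002861023, -0.15000000596046448], [0.8930000066757202, 0.1459999978542328], [0.6439999938011169, 0.18400000035762787]]
lip 256 [[0.4965, 0.0544], [0.2149, 0.0075], 81.3695]
door 909 [[0.5021, 0.2408], [0.018, 0.293], 66.6755]
top ((0.745226263999939, 0.01623639464378357), (0.2992185652256012, 0.25188717246055603), 81.60449981689453) [[0.5989999771118164, -0.11299999803304672], [0.8479999899864197, -0.15000000596046448], [0.8920000195503235, 0.1459999978542328], [0.6420000195503235, 0.18299999833106995]]
lip 218 [[0.4953, 0.0533], [0.2133, 0.0062], 81.5182]
door 1092 [[0.4992, 0.2401], [0.0189, 0.2925], 66.6089]
[ 0.509  -0.2966  0.021 ]
[ 0.5101 -0.3091  0.021 ]
[ 0.4754 -0.2992  0.021 ]
[ 0.4768 -0.3113  0.021 ]
```

Run:
```python
from h import *
R=cv2.Rodrigues(np.array(r.get_obs()['orientation']))[0]; print(R.round(3)); print(np.degrees(np.arctan2(R[1,2],R[0,2])))
```

```text
[[-0.    -0.956  0.294]
 [ 0.     0.294  0.956]
 [-1.     0.     0.   ]]
72.88210813508417
```

play_rows(
  plan=[
    [0.3, 0.03, -0.035, 0.03, 0.04],
    [0.3, 0.06, -0.075, 0.06, 0.08],
    [0.3, 0.09, -0.115, 0.06, 0.12],
    [0.3, 0.12, -0.155, 0.06, 0.16],
    [0.3, 0.15, -0.195, 0.06, 0.2],
    [0.3, 0.175, -0.235, 0.06, 0.24],
    [0.3, 0.2, -0.275, 0.06, 0.28],
    [0.3, 0.22, -0.32, 0.06, 0.32],
    [0.3, 0.24, -0.365, 0.06, 0.36],
    [0.3, 0.26, -0.41, 0.06, 0.377],
  ],
)

```text
clock: 3.0
tcp_pos: [0.4578, 0.2365, 0.2996]
orientation: [-1.267, 1.17, 1.267]
contact_force: [0.8, 1.1, 0.9]
grip_width: 0.0555
```

play_rows(
  plan=[
    [0.3, 0.005, -0.049, 0, 0],
    [0.3, 0.01, -0.098, 0, 0],
    [0.3, 0.015, -0.147, 0, 0],
    [0.3, 0.02, -0.196, 0, 0],
    [0.3, 0.025, -0.245, 0, 0],
    [0.3, 0.03, -0.294, 0, 0],
    [0.3, 0.03, -0.343, 0, 0],
    [0.3, 0.03, -0.392, 0, 0],
    [0.3, 0.032, -0.44, 0, 0],
    [0.3, 0.032, -0.488, 0, 0],
  ],
)

```text
clock: 4.0
tcp_pos: [0.4892, -0.2513, 0.2997]
orientation: [-1.267, 1.17, 1.266]
contact_force: [2.1, -0.4, 0.1]
grip_width: 0.0557
```

play_rows(
  plan=[
    [0.3, 0.0, -0.03, -0.03, 0],
    [0.3, 0.0, -0.05, -0.07, 0],
    [0.3, 0.0, -0.05, -0.12, 0],
    [0.3, 0.0, -0.05, -0.17, 0],
    [0.3, 0.0, -0.05, -0.2, 0],
    [0.3, 0.0, -0.05, -0.2, 0],
  ],
)

```text
clock: 4.6
tcp_pos: [0.4865, -0.2978, 0.0954]
orientation: [-1.261, 1.174, 1.274]
contact_force: [-0.8, 0.2, -0.5]
grip_width: 0.0552
```

Run:
```python
from h import *
o=r.get_obs(); print(o['tcp_pos'],o['grip_width'],o['joints'].round(2),o['clock'])
for n in('scene','top'):
    p=shot(n,n+'1.png')
    u,v=map(int,proj(p,(.49,-.303,.02)));cv2.imwrite(f'pics/c{n}.png',cv2.resize(p['pixels'][v-40:v+40,u-40:u+40],(400,400),interpolation=cv2.INTER_CUBIC))
cv2.imwrite('pics/g1.png',np.hstack([cv2.imread('pics/cscene.png'),cv2.imread('pics/ctop.png')]))
```

```text
[ 0.48648683 -0.29780626  0.09538123] 0.05515977299828848 [ 0.07  0.53  0.48  1.95 -0.35  0.75  2.41] 4.6
```

View pics/g1.png

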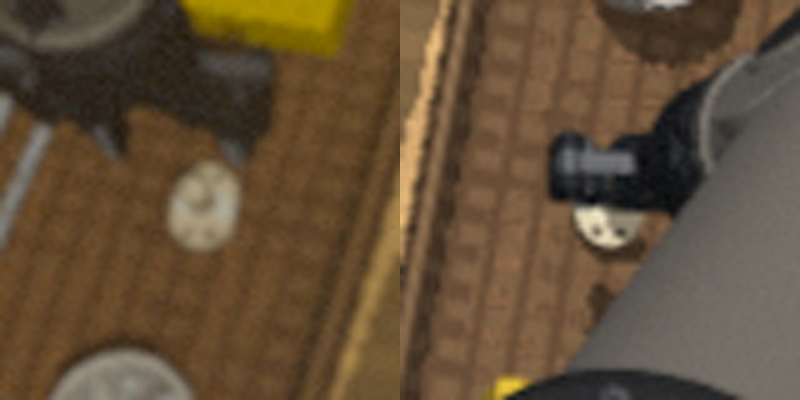

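play_rows(
  plan=[
    [0.3, 0, 0, -0.02, 0],
    [0.3, 0, 0, -0.04, 0],
    [0.3, 0, 0, -0.04, 0],
    [0.3, 0, 0, -0.04, 0],
  ],
)

```text
clock: 5.1
tcp_pos: [0.4904, -0.3002, 0.0614]
orientation: [-1.269, 1.17, 1.264]
contact_force: [-0.1, 0.2, 0.1]
grip_width: 0.0557
```

Run:
```python
from h import *
o=r.get_obs(); print(o['tcp_pos'],o['contact_force'],o['grip_width'],o['joints'].round(2),o['clock'])
R=cv2.Rodrigues(np.array(o['orientation']))[0];print(np.degrees(np.arctan2(R[1,2],R[0,2])))
for n in('scene','top'):
    p=shot(n)
    u,v=map(int,proj(p,(.49,-.303,.02)));cv2.imwrite(f'pics/c{n}.png',cv2.resize(p['pixels'][v-30:v+30,u-30:u+30],(400,400),interpolation=cv2.INTER_CUBIC))
cv2.imwrite('pics/g2.png',np.hstack([cv2.imread('pics/cscene.png'),cv2.imread('pics/ctop.png')]))
```

```text
[ 0.49042175 -0.3002125   0.06135187] [-0.1246708   0.24695223  0.08975622] 0.05569059638879502 [ 0.1   0.58  0.45  1.96 -0.39  0.68  2.44] 5.1
94.48225115494856
```

View pics/g2.png

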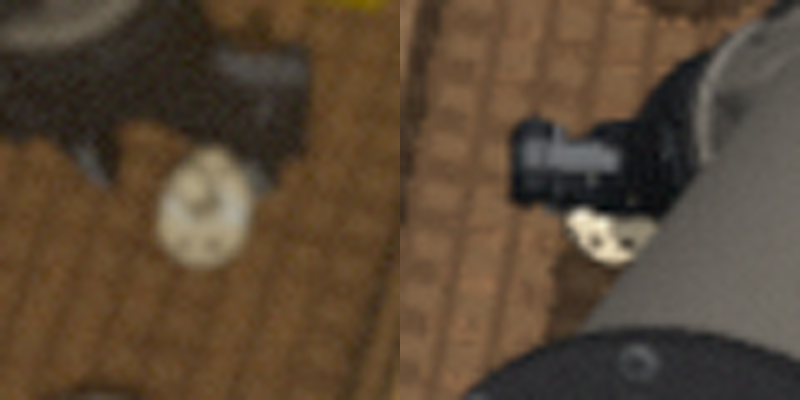

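play_rows(
  plan=[
    [0.2, 0, -0.001, -0.02, 0],
    [0.2, 0, -0.002, -0.035, 0],
    [0.2, 0, -0.002, -0.041, 0],
    [0.2, 0, -0.002, -0.041, 0],
    [0.2, 0, -0.002, -0.041, 0],
  ],
)

```text
clock: 5.7
tcp_pos: [0.4893, -0.3018, 0.0186]
orientation: [-1.267, 1.171, 1.266]
contact_force: [0.9, 0.3, 0.4]
grip_width: 0.0511
```

Run:
```python
from h import *
o=r.get_obs(); print(o['tcp_pos'],o['contact_force'],o['grip_width'],o['clock'])
for n in('scene','top'):
    p=shot(n)
    u,v=map(int,proj(p,(.49,-.303,.02)));cv2.imwrite(f'pics/c{n}.png',cv2.resize(p['pixels'][v-30:v+30,u-30:u+30],(400,400),interpolation=cv2.INTER_CUBIC))
cv2.imwrite('pics/g3.png',np.hstack([cv2.imread('pics/cscene.png'),cv2.imread('pics/ctop.png')]))
```

```text
[ 0.48934491 -0.30175763  0.0186496 ] [0.91847816 0.32309799 0.38425648] 0.051091832784150956 5.7
```

View pics/g3.png

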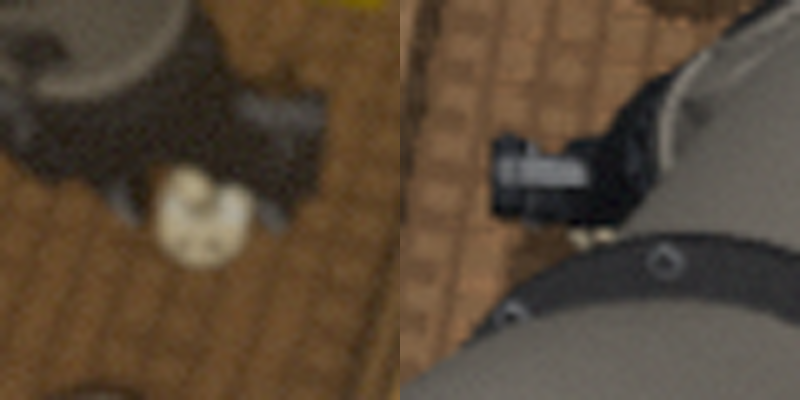

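play_rows(
  plan=[
    [-0.6, 0, 0, 0, 0],
    [-0.6, 0, 0, 0, 0],
    [-0.6, 0, 0, 0, 0],
    [-0.6, 0, 0, 0, 0],
    [-0.6, 0, 0, 0, 0],
    [-0.6, 0, 0, 0, 0],
  ],
  force=25,
)

```text
clock: 6.4
tcp_pos: [0.4896, -0.3017, 0.0189]
orientation: [-1.267, 1.171, 1.266]
contact_force: [-1.0, 0.7, 5.5]
grip_width: 0.033
```

play_rows(
  plan=[
    [-0.6, 0, 0, 0.01, 0],
    [-0.6, 0, 0, 0.03, 0],
    [-0.6, 0, 0, 0.07, 0],
    [-0.6, 0, 0, 0.12, 0],
    [-0.6, 0, 0, 0.17, 0],
    [-0.6, 0, 0, 0.2, 0],
    [-0.6, 0, 0, 0.2, 0],
  ],
)

```text
clock: 7.1
tcp_pos: [0.4913, -0.3032, 0.2236]
orientation: [-1.273, 1.168, 1.258]
contact_force: [0.2, -0.4, -0.3]
grip_width: 0.0331
```

Run:
```python
from h import *
o=r.get_obs(); print(o['tcp_pos'],o['contact_force'],o['grip_width'],o['clock'])
for n in('scene','top'):
    p=shot(n)
    u,v=map(int,proj(p,(.49,-.303,.21)));cv2.imwrite(f'pics/c{n}.png',cv2.resize(p['pixels'][v-30:v+30,u-30:u+30],(400,400),interpolation=cv2.INTER_CUBIC))
cv2.imwrite('pics/g4.png',np.hstack([cv2.imread('pics/cscene.png'),cv2.imread('pics/ctop.png')]))
```

```text
[ 0.49131192 -0.30324185  0.22361984] [ 0.16725581 -0.44509643 -0.31837045] 0.03308376596172012 7.1
```

View pics/g4.png

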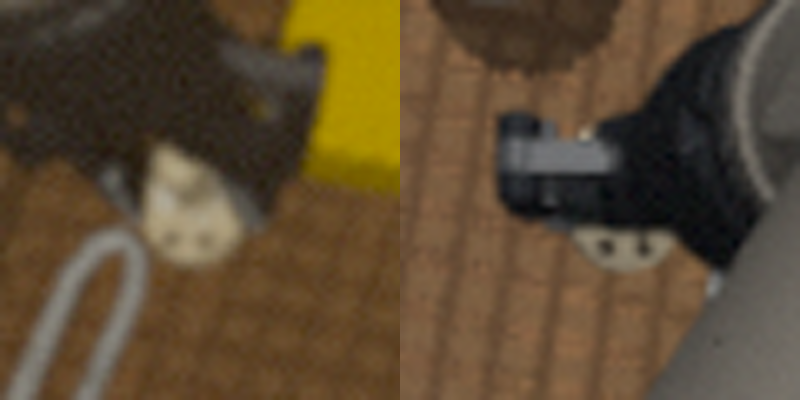

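play_rows(
  plan=[
    [-0.6, 0.007, 0.045, 0.02, -0.04],
    [-0.6, 0.014, 0.09, 0.03, -0.08],
    [-0.6, 0.021, 0.135, 0.03, -0.12],
    [-0.6, 0.028, 0.18, 0.03, -0.16],
    [-0.6, 0.035, 0.225, 0.03, -0.2],
    [-0.6, 0.042, 0.265, 0.03, -0.228],
    [-0.6, 0.049, 0.302, 0.02, -0.228],
    [-0.6, 0.049, 0.302, -0.02, -0.228],
    [-0.6, 0.049, 0.302, -0.07, -0.228],
    [-0.6, 0.049, 0.302, -0.11, -0.228],
  ],
)

```text
clock: 8.2
tcp_pos: [0.536, 0.001, 0.1047]
orientation: [-1.098, 1.28, 1.101]
contact_force: [0.0, 0.7, -0.2]
grip_width: 0.0332
```

play_rows(
  plan=[
    [-0.6, 0, 0, 0, 0],
    [-0.6, 0, 0, 0, 0],
    [-0.6, 0, 0, 0, 0],
  ],
)

```text
clock: 8.5
tcp_pos: [0.5394, 0.0002, 0.11]
orientation: [-1.099, 1.275, 1.096]
contact_force: [1.2, -0.2, -0.8]
grip_width: 0.033
```

Run:
```python
from h import *
o=r.get_obs(); print(o['tcp_pos'],o['contact_force'],o['grip_width'],o['clock'])
R=cv2.Rodrigues(np.array(o['orientation']))[0];print(np.degrees(np.arctan2(R[1,2],R[0,2])))
shot('scene','s5.png');p=shot('top','t5.png')
print(proj(p,(.5403,-.0032,.06)))
```

```text
[5.39390322e-01 2.08479213e-04 1.09954210e-01] [ 1.23032601 -0.19917493 -0.77265244] 0.03295100315736629 8.5
81.38507008316078
(np.float64(330.2510495635106), np.float64(251.92804883635895))
```

View pics/s5.png

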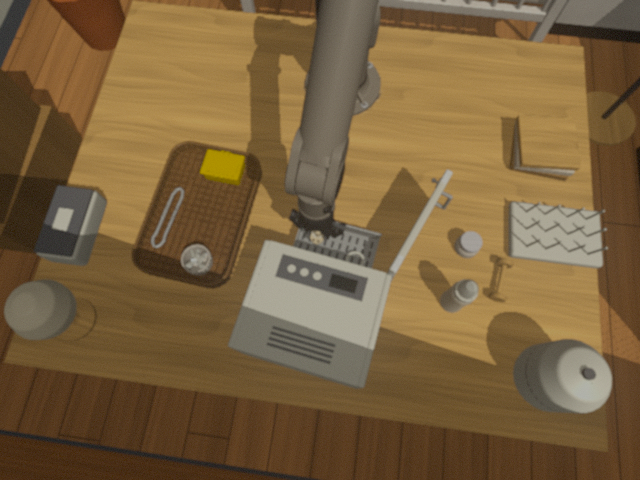

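View pics/t5.png

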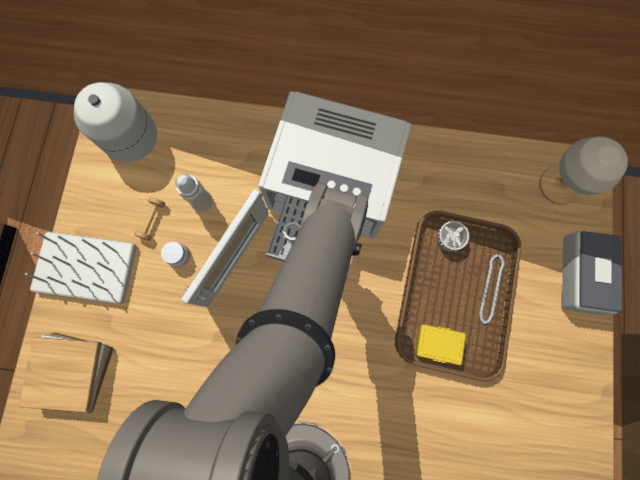

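play_rows(
  plan=[
    [-0.6, 0, -0.002, -0.02, 0],
    [-0.6, 0, -0.002, -0.034, 0],
    [-0.6, 0, -0.002, -0.041, 0],
    [-0.6, 0, -0.002, -0.044, 0],
    [-0.6, 0, -0.002, -0.044, 0],
  ],
)

```text
clock: 9.1
tcp_pos: [0.5382, -0.0015, 0.0643]
orientation: [-1.098, 1.277, 1.098]
contact_force: [-0.1, -0.2, -0.3]
grip_width: 0.0333
```

play_rows(
  plan=[
    [-0.6, 0, 0, -0.001, 0],
    [-0.6, 0, 0, -0.002, 0],
    [-0.6, 0, 0, -0.002, 0],
  ],
)

```text
clock: 9.4
tcp_pos: [0.5388, -0.0015, 0.0629]
orientation: [-1.098, 1.275, 1.097]
contact_force: [-0.3, 0.5, 3.2]
grip_width: 0.0337
```

play_rows(
  plan=[
    [-0.15, 0, 0, 0, 0],
    [0.1, 0, 0, 0, 0],
    [0.1, 0, 0, 0, 0],
    [0.1, 0, 0, 0, 0],
    [0.1, 0, 0, 0, 0],
  ],
)

```text
clock: 9.9
tcp_pos: [0.5381, -0.0015, 0.0622]
orientation: [-1.098, 1.276, 1.098]
contact_force: [0.3, -0.8, 0.4]
grip_width: 0.0467
```

play_rows(
  plan=[
    [0.1, 0, 0, 0.02, 0],
    [0.1, 0, 0, 0.05, 0],
    [0.1, 0, 0, 0.1, 0],
    [0.1, -0.04, 0, 0.12, 0],
    [0.1, -0.08, 0, 0.13, 0],
    [0.1, -0.1, 0, 0.13, 0],
    [0.1, -0.1, 0, 0.13, 0],
  ],
)

```text
clock: 10.6
tcp_pos: [0.4354, -0.0016, 0.1924]
orientation: [-1.096, 1.276, 1.1]
contact_force: [0.9, -0.2, 0.2]
grip_width: 0.0469
```

Run:
```python
from h import *
o=r.get_obs(); print(o['tcp_pos'],o['contact_force'],o['grip_width'],o['clock'])
for n in('scene','top'):
    p=shot(n)
    u,v=map(int,proj(p,(.54,0.02,.05)));cv2.imwrite(f'pics/c{n}.png',cv2.resize(p['pixels'][v-40:v+40,u-40:u+40],(400,400),interpolation=cv2.INTER_CUBIC))
cv2.imwrite('pics/g6.png',np.hstack([cv2.imread('pics/cscene.png'),cv2.imread('pics/ctop.png')]))
p=shot('scene'); c=cloud(p); m=(c[:,0]>.51)&(c[:,0]<.57)&(c[:,1]>-.04)&(c[:,1]<.03)&(c[:,2]>.06)&(c[:,2]<.11);print(m.sum(),c[m].mean(0),c[m].max(0))
```

```text
[ 0.43539611 -0.0015637   0.19236182] [ 0.94592794 -0.19385354  0.18737106] 0.04691387973879652 10.6
201 [ 0.54433613 -0.00147642  0.07067085] [0.56524527 0.01607885 0.09936335]
```

View pics/g6.png

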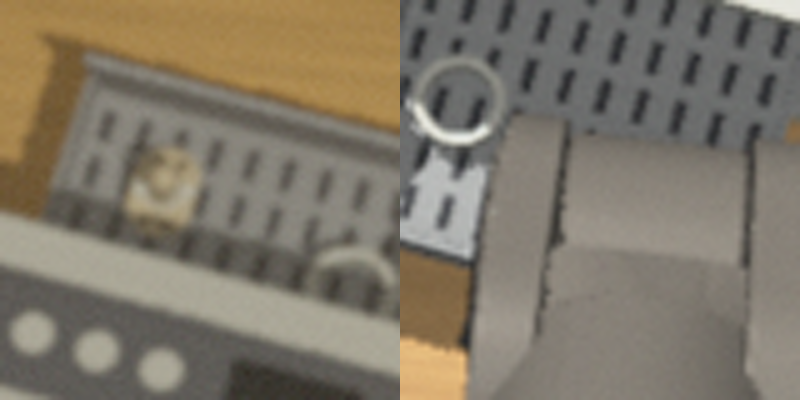

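play_rows(
  plan=[
    [0, 0, 0.01, 0, -0.14],
    [0, 0, 0.02, 0, -0.28],
    [0, 0, 0.03, 0, -0.42],
    [0, 0, 0.04, 0, -0.56],
    [0, -0.003, 0.05, 0, -0.7],
    [-0.05, -0.005, 0.06, 0, -0.84],
    [-0.05, -0.005, 0.066, 0, -0.98],
    [-0.05, -0.005, 0.066, 0, -1.12],
    [-0.05, -0.005, 0.066, 0, -1.26],
    [-0.05, -0.005, 0.066, 0, -1.4],
  ],
)

```text
clock: 11.75
tcp_pos: [0.4344, 0.0646, 0.1922]
orientation: [-0.013, 1.57, 0.011]
contact_force: [0.8, -0.0, 0.8]
grip_width: 0.0405
```

play_rows(
  plan=[
    [-0.05, 0, 0, 0, -0.1],
    [-0.05, 0, 0, -0.01, -0.171],
    [-0.05, 0, 0, -0.03, -0.171],
    [-0.05, 0, 0, -0.07, -0.171],
    [-0.05, 0, 0, -0.11, -0.171],
    [-0.05, 0, 0, -0.132, -0.171],
    [-0.05, 0, 0, -0.132, -0.171],
    [-0.05, 0, 0, -0.132, -0.171],
  ],
)

```text
clock: 12.55
tcp_pos: [0.4341, 0.0641, 0.0603]
orientation: [0.117, 1.568, -0.119]
contact_force: [-0.2, -0.6, 0.2]
grip_width: 0.0406
```

Run:
```python
from h import *
o=r.get_obs(); print(o['tcp_pos'],o['contact_force'],o['grip_width'],o['joints'].round(2),o['clock'])
R=cv2.Rodrigues(np.array(o['orientation']))[0];print(R.round(3),np.degrees(np.arctan2(R[1,2],R[0,2])))
shot('scene','s7.png')
```

```text
[0.43405545 0.06409287 0.0602739 ] [-0.18413792 -0.56933065  0.15682944] 0.04064074323775942 [-0.74  0.43  0.54  2.27 -0.44  0.54 -0.  ] 12.55
[[-0.     0.15   0.989]
 [-0.001  0.989 -0.15 ]
 [-1.    -0.001 -0.   ]] -8.62352561271917
```

View pics/s7.png

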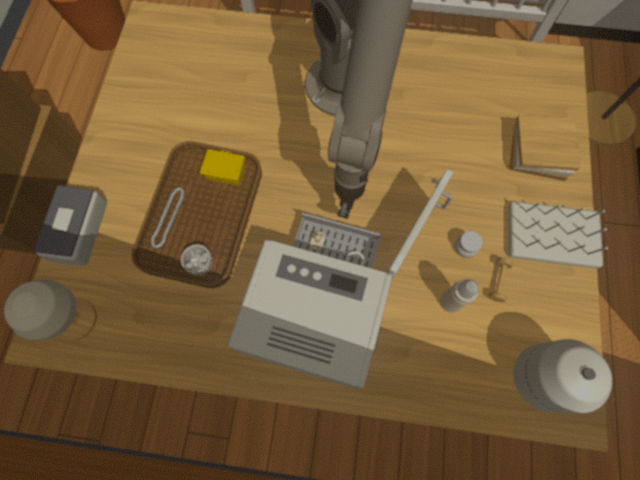

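play_rows(
  plan=[
    [-0.05, 0.01, -0.0015, 0, 0],
    [-0.05, 0.018, -0.0027, 0, 0],
    [-0.05, 0.021, -0.0031, 0, 0],
    [-0.05, 0.024, -0.0036, 0, 0],
    [-0.05, 0.027, -0.004, 0, 0],
    [-0.05, 0.03, -0.0045, 0, 0],
    [-0.05, 0.034, -0.0051, 0, 0],
    [-0.05, 0.039, -0.0059, 0, 0],
    [-0.05, 0.045, -0.0068, 0, 0],
    [-0.05, 0.051, -0.0077, 0, 0],
  ],
)

```text
clock: 13.6
tcp_pos: [0.4846, 0.0568, 0.0602]
orientation: [0.118, 1.568, -0.118]
contact_force: [-1.4, 0.9, -0.6]
grip_width: 0.0404
```

Run:
```python
from h import *
o=r.get_obs(); print(o['tcp_pos'],o['contact_force'],o['grip_width'],o['clock'])
p=shot('scene'); cv2.imwrite('pics/s8.png',cv2.resize(p['pixels'][170:330,220:420],(800,640))[:600])
```

```text
[0.48460691 0.05677536 0.0602247 ] [-1.41690584  0.92953296 -0.62415932] 0.040408268295103994 13.6
```

View pics/s8.png

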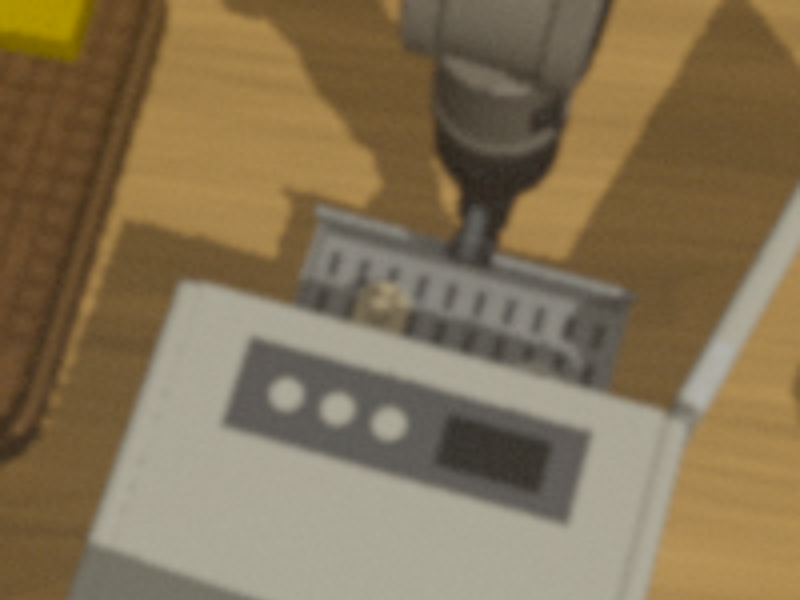

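play_rows(
  plan=[
    [-0.05, 0.006, -0.0009, 0, 0],
    [-0.05, 0.012, -0.0018, 0, 0],
    [-0.05, 0.018, -0.0027, 0, 0],
    [-0.05, 0.024, -0.0036, 0, 0],
    [-0.05, 0.03, -0.0045, 0, 0],
    [-0.05, 0.036, -0.0054, 0, 0],
    [-0.05, 0.042, -0.0063, 0, 0],
    [-0.05, 0.047, -0.007, 0, 0],
    [-0.05, 0.051, -0.0077, 0, 0],
    [-0.05, 0.054, -0.0081, 0, 0],
  ],
)

```text
clock: 14.65
tcp_pos: [0.5386, 0.0486, 0.0603]
orientation: [0.118, 1.567, -0.118]
contact_force: [-1.3, -0.2, -0.7]
grip_width: 0.0405
```

play_rows(
  plan=[
    [-0.05, -0.015, 0.0022, 0, 0],
    [0.2, -0.035, 0.0053, 0, 0],
    [0.6, -0.045, 0.0068, 0, 0],
    [1, -0.045, 0.0068, 0, 0],
    [1, -0.045, 0.0068, 0, 0],
    [1, -0.045, 0.0068, 0, 0],
    [1, -0.045, 0.0068, 0, 0],
  ],
)

```text
clock: 15.35
tcp_pos: [0.4941, 0.0554, 0.0604]
orientation: [0.118, 1.567, -0.118]
contact_force: [0.9, 0.0, -0.5]
grip_width: 0.0855
```

Run:
```python
from h import *
o=r.get_obs(); print(o['tcp_pos'],o['contact_force'],o['grip_width'],o['clock'])
p=shot('scene'); cv2.imwrite('pics/s9.png',cv2.resize(p['pixels'][170:330,220:420],(800,640))[:600])
for q in (p,shot('top','t9.png')):
  c=cloud(q); m=(c[:,2]>.076)&(c[:,2]<.092)&(c[:,0]>.53)&(c[:,0]<.62)&(c[:,1]>-.1)&(c[:,1]<.17)
  S=np.array([.7455,.0165]); d=c[m][:,:2]-S; ox=d@[.9889,-.1487]; oy=d@[.1487,.9889]; 
  for lo in(-.1,-.05,.05): k=(oy>lo)&(oy<lo+.05); print(lo,k.sum(),np.percentile(ox[k],[5,50,95]).round(4) if k.sum() else '')
```

```text
[0.49411704 0.05539422 0.060447  ] [ 0.85581756  0.02993339 -0.47302743] 0.08545797093616747 15.35
-0.1 61 [-0.1734 -0.1694 -0.1677]
-0.05 59 [-0.1734 -0.1694 -0.1679]
0.05 58 [-0.1731 -0.1697 -0.1675]
-0.1 60 [-0.1745 -0.1725 -0.1666]
-0.05 16 [-0.1743 -0.1709 -0.122 ]
0.05 0
```

View pics/s9.png

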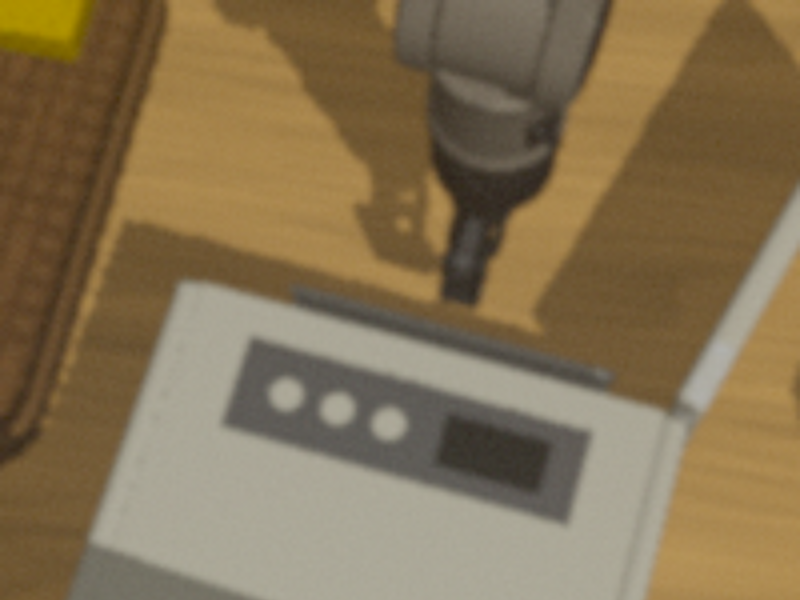

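View pics/t9.png

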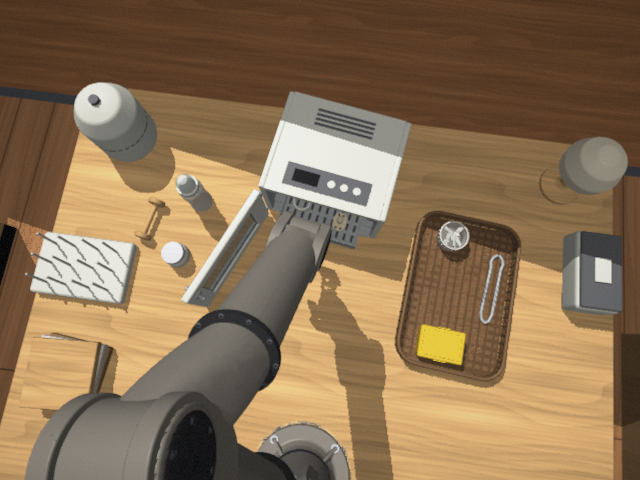

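play_rows(
  plan=[
    [1, 0.01, -0.0015, 0, 0],
    [1, 0.018, -0.0027, 0, 0],
    [1, 0.021, -0.0031, 0, 0],
    [1, 0.024, -0.0036, 0, 0],
    [1, 0.027, -0.004, 0, 0],
    [1, 0.031, -0.0046, 0, 0],
    [1, 0.036, -0.0054, 0, 0],
    [1, 0.042, -0.0063, 0, 0],
    [1, 0.048, -0.0072, 0, 0],
    [1, 0.054, -0.0081, 0, 0],
  ],
)

```text
clock: 16.45
tcp_pos: [0.5475, 0.0472, 0.0601]
orientation: [0.118, 1.568, -0.118]
contact_force: [-1.8, 0.2, -1.1]
grip_width: 0.0852
```

play_rows(
  plan=[
    [1, 0.004, -0.0006, 0, 0],
    [1, 0.008, -0.0012, 0, 0],
    [1, 0.012, -0.0018, 0, 0],
    [1, 0.015, -0.0022, 0, 0],
    [1, 0.018, -0.0027, 0, 0],
    [1, 0.018, -0.0027, 0, 0],
  ],
)

```text
clock: 17.05
tcp_pos: [0.566, 0.0446, 0.0605]
orientation: [0.118, 1.566, -0.118]
contact_force: [-0.1, 0.1, -0.6]
grip_width: 0.0851
```

Run:
```python
from h import *
o=r.get_obs(); print(o['tcp_pos'],o['contact_force'],o['moment'],o['grip_width'],o['clock'])
d=o['tcp_pos'][:2]-np.array([.7455,.0165]);print(d@[.9889,-.1487])
p=shot('scene'); cv2.imwrite('pics/s10.png',cv2.resize(p['pixels'][170:330,220:420],(800,640))[:600])
```

```text
[0.56595175 0.04464489 0.06046122] [-0.12228649  0.13369588 -0.57245598] [-0.02041094 -0.05897095 -0.01366403] 0.08506399152310037 17.05
-0.1817404130482648
```

View pics/s10.png

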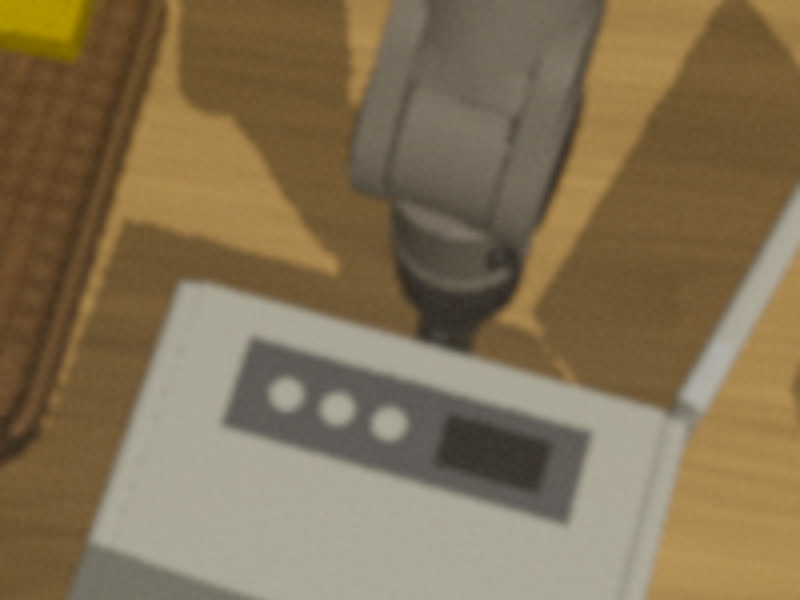

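play_rows(
  plan=[
    [1, 0.002, -0.0003, 0, 0],
    [1, 0.004, -0.0006, 0, 0],
    [1, 0.006, -0.0009, 0, 0],
    [1, 0.007, -0.001, 0, 0],
    [1, 0.007, -0.001, 0, 0],
  ],
)

```text
clock: 17.6
tcp_pos: [0.5725, 0.0437, 0.0603]
orientation: [0.118, 1.567, -0.118]
contact_force: [-0.1, -0.1, 0.5]
grip_width: 0.0854
```

play_rows(
  plan=[
    [1, 0.001, -0.0001, 0, 0],
    [1, 0.002, -0.0003, 0, 0],
    [1, 0.003, -0.0004, 0, 0],
    [1, 0.003, -0.0004, 0, 0],
  ],
)

```text
clock: 18.0
tcp_pos: [0.5753, 0.0432, 0.0603]
orientation: [0.118, 1.567, -0.118]
contact_force: [-0.4, -0.5, 0.5]
grip_width: 0.0852
```

play_rows(
  plan=[
    [1, 0.001, -0.0001, 0, 0],
    [1, 0.0015, -0.0002, 0, 0],
    [1, 0.0015, -0.0002, 0, 0],
  ],
)

```text
clock: 18.3
tcp_pos: [0.5768, 0.043, 0.0603]
orientation: [0.118, 1.567, -0.118]
contact_force: [-0.2, 0.0, 0.3]
grip_width: 0.0854
```

Run:
```python
from h import *
o=r.get_obs(); print(o['contact_force'],o['moment'],o['tau'].round(1))
```

```text
[-0.23182888  0.01968292  0.30308366] [ 0.02391684  0.16014368 -0.00368678] [  0.1 -52.2   9.8 -18.6  -0.   -0.2   0. ]
```

play_rows(
  plan=[
    [1, 0.001, -0.0001, 0, 0],
    [1, 0.0015, -0.0002, 0, 0],
    [1, 0.0015, -0.0002, 0, 0],
  ],
)

```text
clock: 18.6
tcp_pos: [0.5779, 0.0429, 0.0603]
orientation: [0.118, 1.568, -0.118]
contact_force: [-2.6, 0.5, 2.3]
grip_width: 0.0854
```

Run:
```python
from h import *
o=r.get_obs(); print(o['contact_force'],o['moment'],o['tau'].round(1))
d=o['tcp_pos'][:2]-np.array([.7455,.0165]);print(d@[.9889,-.1487])
```

```text
[-2.64121867  0.46181074  2.28690773] [ 0.08336885  0.4510279  -0.01771139] [  0.3 -51.8   9.9 -19.5  -0.1  -0.7   0. ]
-0.1696929451652724
```

play_rows(
  plan=[
    [1, 0.001, -0.0001, 0, 0],
    [1, 0.001, -0.0001, 0, 0],
  ],
)

```text
clock: 18.8
tcp_pos: [0.5779, 0.0429, 0.0602]
orientation: [0.118, 1.57, -0.118]
contact_force: [-6.0, 0.9, 3.7]
grip_width: 0.0858
```

Run:
```python
from h import *
o=r.get_obs(); print(o['contact_force'],o['moment'],o['tcp_pos'])
```

```text
[-5.96571535  0.87041687  3.65071866] [0.12939617 0.92167675 0.01205164] [0.57791962 0.04290684 0.06015527]
```

play_rows(
  plan=[
    [1, -0.01, 0.0015, 0, 0],
    [1, -0.03, 0.0045, 0, 0],
    [1, -0.06, 0.009, 0.03, 0],
    [1, -0.09, 0.0135, 0.07, 0],
    [1, -0.12, 0.018, 0.12, 0],
    [1, -0.14, 0.021, 0.17, 0],
    [1, -0.14, 0.021, 0.21, 0],
    [1, -0.14, 0.021, 0.21, 0],
  ],
)

```text
clock: 19.6
tcp_pos: [0.4419, 0.0646, 0.2758]
orientation: [0.124, 1.558, -0.111]
contact_force: [0.0, 0.9, -0.7]
grip_width: 0.0853
```

Run:
```python
from h import *
o=r.get_obs(); print(o['tcp_pos'],o['clock'])
S=np.array([.7455,.0165])
p=shot('top'); s=shot('scene','s11.png'); cv2.imwrite('pics/t11.png',cv2.resize(p['pixels'][160:300,220:420],(800,560)))
c=cloud(p); d=c[:,:2]-S; ox=d@[.9889,-.1487]; oy=d@[.1487,.9889]
m=(c[:,2]>.05)&(c[:,2]<.092)&(ox>-.16)&(ox<-.06)&(abs(oy)<.105)
print(m.sum())
for lo in np.arange(-.1,.1,.025):
    k=m&(oy>lo)&(oy<lo+.025); kk=k&(c[:,2]>.07); print(round(lo,3),k.sum(),np.percentile(ox[k],[5,50,95]).round(4) if k.sum() else '',np.percentile(ox[kk],[5,50]).round(4) if kk.sum() else '',np.percentile(c[k,2],[5,50,95]).round(3) if k.sum() else '')
```

```text
[0.4418875  0.06463707 0.27581658] 19.6
573
-0.1 72 [-0.1138 -0.1125 -0.0914] [-0.1136 -0.1125] [0.051 0.067 0.087]
-0.075 71 [-0.1136 -0.112  -0.0912] [-0.1135 -0.112 ] [0.051 0.07  0.087]
-0.05 66 [-0.1135 -0.1124 -0.092 ] [-0.1137 -0.1126] [0.05  0.071 0.088]
-0.025 68 [-0.1137 -0.1124 -0.0921] [-0.1137 -0.1122] [0.051 0.069 0.088]
-0.0 66 [-0.1137 -0.1122 -0.0914] [-0.1136 -0.1123] [0.051 0.07  0.088]
0.025 60 [-0.1138 -0.1123 -0.0911] [-0.1136 -0.1123] [0.05  0.071 0.087]
0.05 69 [-0.1137 -0.1124 -0.0913] [-0.1138 -0.1124] [0.051 0.072 0.088]
0.075 65 [-0.1135 -0.1121 -0.0921] [-0.1136 -0.1122] [0.051 0.07  0.088]
```

View pics/t11.png

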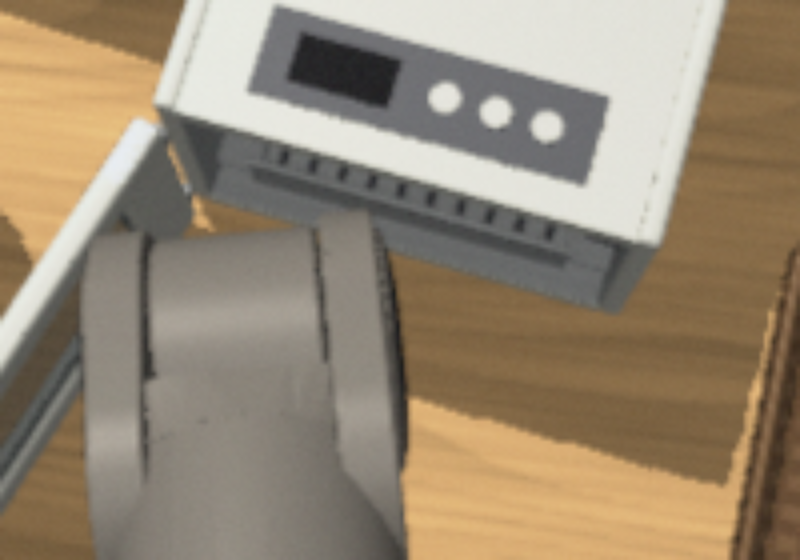

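play_rows(
  plan=[
    [-1, 0.002, 0.045, 0.005, -0.06],
    [-1, 0.004, 0.09, 0.005, -0.12],
    [-1, 0.006, 0.135, 0.005, -0.18],
    [-1, 0.008, 0.18, 0.005, -0.24],
    [-1, 0.01, 0.225, 0.005, -0.258],
    [-1, 0.012, 0.253, 0.005, -0.258],
    [-1, 0.012, 0.253, 0.005, -0.258],
    [-1, 0.012, 0.253, 0.005, -0.258],
  ],
)

```text
clock: 20.5
tcp_pos: [0.4508, 0.3161, 0.2731]
orientation: [0.317, 1.548, -0.323]
contact_force: [0.9, -0.1, 0.6]
grip_width: 0.0001
```

```bash
cat > door.py <<'E'
import numpy as np
S=np.array([.7455,.0165]); th=np.radians(-8.55)
ex=np.array([np.cos(th),np.sin(th)]); ey=np.array([-np.sin(th),np.cos(th)])
H=S-.134*ex+.148*ey
def tcp(a,rho=.22,g=.011):
    d=-np.sin(a)*ex-np.cos(a)*ey; n=-np.cos(a)*ex+np.sin(a)*ey
    return H+rho*d+(.009+g)*n
E
python3 - <<'E'
from h import *; from door import *
o=r.get_obs(); print(o['tcp_pos'],o['joints'].round(2),o['grip_width'],o['clock'])
print(H,tcp(1.83),tcp(1.83,g=.041))
s=shot('scene','s12.png'); p=shot('top','t12.png')
c=cloud(s); m=(c[:,2]>.15)&(c[:,2]<.19)&(c[:,0]>.45)&(c[:,0]<.8)&(c[:,1]>.27)&(c[:,1]<.5); print('bottle',np.median(c[m],0) if m.any() else '')
# scan for door top
m=(c[:,2]>.19)&(c[:,2]<.206)&(c[:,0]>.3)&(c[:,0]<.64)&(c[:,1]>.17)&(c[:,1]<.4);print(mr(c[m]))
E
```

```text
[0.45078677 0.31609786 0.27309368] [-1.23  0.27  0.62  1.85 -0.17  1.08 -0.96] 5.088888326416483e-05 20.5
[0.63499273 0.18277731] [0.44103203 0.28850926] [0.45294708 0.31604163]
bottle [0.64718365 0.35903374 0.1743185 ]
[[0.5023, 0.2407], [0.018, 0.293], 66.6773]
```

View pics/s12.png

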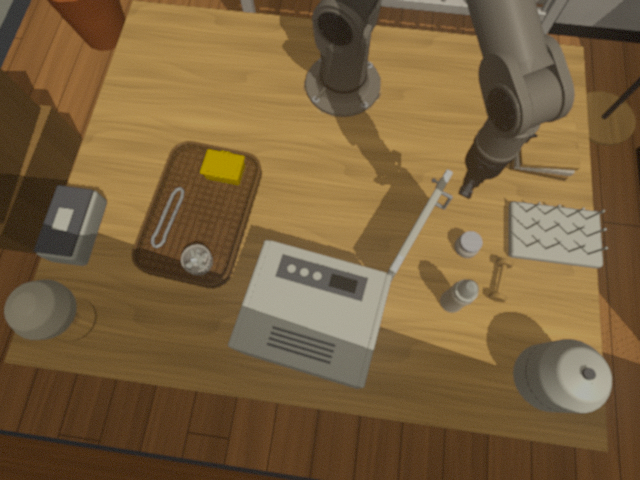

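play_rows(
  plan=[
    [-1, 0, 0, -0.03, 0],
    [-1, 0, 0, -0.07, 0],
    [-1, 0, 0, -0.1, 0],
    [-1, 0, 0, -0.11, 0],
    [-1, 0, 0, -0.11, 0],
    [-1, 0, 0, -0.11, 0],
  ],
)

```text
clock: 21.2
tcp_pos: [0.4522, 0.3166, 0.1666]
orientation: [0.322, 1.546, -0.32]
contact_force: [-0.2, 0.4, 0.8]
grip_width: 0.0001
```

Run:
```python
from h import *; from door import *
o=r.get_obs(); print(o['tcp_pos'],o['joints'].round(2),o['clock'])
R=cv2.Rodrigues(np.array(o['orientation']))[0];print(np.degrees(np.arctan2(R[1,2],R[0,2])))
s=shot('scene'); cv2.imwrite('pics/s13.png',cv2.resize(s['pixels'][120:320,340:540],(600,600)))
b=np.array([.4527,.3155])
for a in [1.83]+list(np.arange(1.75,-.01,-.07)): print(round(a,2),(tcp(a)-b).round(3),round(1.83-a,3))
```

```text
[0.45221883 0.31658229 0.16660697] [-1.17  0.4   0.57  1.95 -0.28  0.86 -0.86] 21.2
-23.446065694623965
1.83 [-0.012 -0.027] 0.0
1.75 [-0.019 -0.043] 0.08
1.68 [-0.025 -0.057] 0.15
1.61 [-0.03  -0.072] 0.22
1.54 [-0.034 -0.087] 0.29
1.47 [-0.036 -0.102] 0.36
1.4 [-0.038 -0.117] 0.43
1.33 [-0.039 -0.133] 0.5
1.26 [-0.038 -0.148] 0.57
1.19 [-0.036 -0.164] 0.64
1.12 [-0.034 -0.179] 0.71
1.05 [-0.03  -0.194] 0.78
0.98 [-0.025 -0.209] 0.85
0.91 [-0.019 -0.223] 0.92
0.84 [-0.013 -0.237] 0.99
0.77 [-0.005 -0.25 ] 1.06
0.7 [ 0.004 -0.263] 1.13
0.63 [ 0.013 -0.275] 1.2
0.56 [ 0.024 -0.287] 1.27
0.49 [ 0.035 -0.297] 1.34
0.42 [ 0.047 -0.307] 1.41
0.35 [ 0.059 -0.316] 1.48
0.28 [ 0.073 -0.324] 1.55
0.21 [ 0.086 -0.332] 1.62
0.14 [ 0.1   -0.338] 1.69
0.07 [ 0.115 -0.343] 1.76
-0.0 [ 0.13  -0.347] 1.83
```

View pics/s13.png

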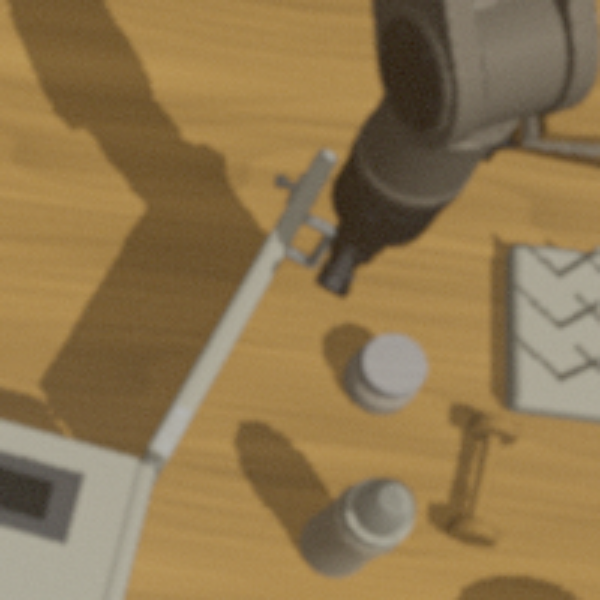

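play_rows(
  plan=[
    [-1, -0.005, -0.012, 0, 0],
    [-1, -0.009, -0.02, 0, 0],
    [-1, -0.012, -0.026, 0, 0],
    [-1, -0.014, -0.031, 0, 0.02],
    [-1, -0.017, -0.037, 0, 0.05],
    [-1, -0.019, -0.043, 0, 0.08],
    [-1, -0.022, -0.05, 0, 0.115],
    [-1, -0.025, -0.057, 0, 0.15],
    [-1, -0.0275, -0.0645, 0, 0.185],
    [-1, -0.03, -0.072, 0, 0.22],
  ],
)

```text
clock: 22.25
tcp_pos: [0.421, 0.2444, 0.1654]
orientation: [0.145, 1.566, -0.145]
contact_force: [0.3, 0.6, 0.5]
grip_width: 0.0002
```

```bash
cat >> door.py <<'E'
def angle(s):
    from h import cloud,mr
    c=cloud(s); d=c[:,:2]-H; rr=np.hypot(*d.T)
    m=(c[:,2]>.190)&(c[:,2]<.206)&(rr<.3)&(rr>.02)&((c[:,:2]-S)@ex< -.128)&((c[:,:2]-S)@ey<.3)
    q=d[m]; ox=q@ex; oy=q@ey; an=np.arctan2(-ox,-oy); k=rr[m]>.12
    return m.sum(), np.percentile(an[k],[5,50,95]).round(3)
E
python3 - <<'E'
from h import *; from door import *
o=r.get_obs(); print(o['tcp_pos'],o['contact_force'],o['clock'])
s=shot('scene'); cv2.imwrite('pics/s14.png',cv2.resize(s['pixels'][120:320,340:540],(600,600))); print(angle(s))
E
```

```text
[0.42102341 0.24440552 0.16537546] [0.27195864 0.56443971 0.45648191] 22.25
(np.int64(702), array([1.558, 1.604, 1.657]))
```

View pics/s14.png

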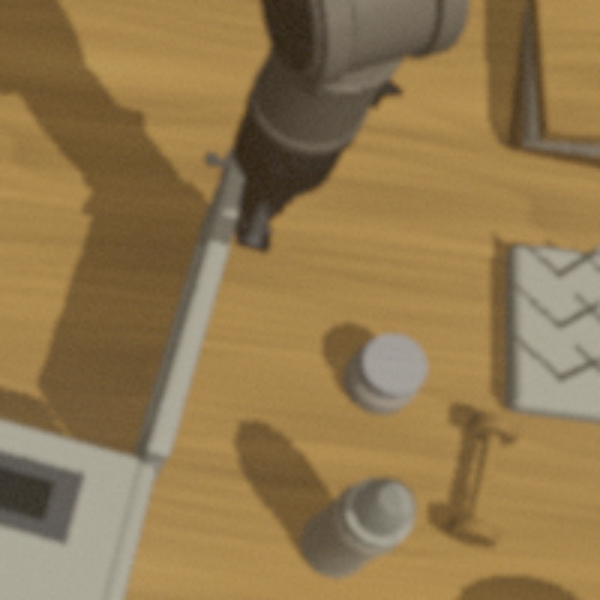

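play_rows(
  plan=[
    [-1, -0.002, -0.0075, 0, 0.035],
    [-1, -0.004, -0.015, 0, 0.07],
    [-1, -0.005, -0.0225, 0, 0.105],
    [-1, -0.006, -0.03, 0, 0.14],
    [-1, -0.007, -0.0375, 0, 0.175],
    [-1, -0.008, -0.045, 0, 0.21],
    [-1, -0.0085, -0.053, 0, 0.245],
    [-1, -0.009, -0.061, 0, 0.28],
    [-1, -0.0085, -0.0685, 0, 0.315],
    [-1, -0.008, -0.076, 0, 0.35],
  ],
)

```text
clock: 23.3
tcp_pos: [0.4131, 0.1686, 0.1653]
orientation: [-0.129, 1.567, 0.129]
contact_force: [-0.1, 0.9, -0.7]
grip_width: 0.0
```

play_rows(
  plan=[
    [-1, 0.001, -0.008, 0, 0.035],
    [-1, 0.002, -0.016, 0, 0.07],
    [-1, 0.003, -0.0235, 0, 0.105],
    [-1, 0.004, -0.031, 0, 0.14],
    [-1, 0.006, -0.0385, 0, 0.175],
    [-1, 0.008, -0.046, 0, 0.21],
    [-1, 0.0105, -0.0535, 0, 0.245],
    [-1, 0.013, -0.061, 0, 0.28],
    [-1, 0.016, -0.068, 0, 0.315],
    [-1, 0.019, -0.075, 0, 0.35],
  ],
)

```text
clock: 24.3
tcp_pos: [0.4321, 0.0935, 0.1653]
orientation: [-0.403, 1.533, 0.403]
contact_force: [-0.6, 0.6, 0.9]
grip_width: -0.0003
```

Run:
```python
from h import *; from door import *
o=r.get_obs(); print(o['tcp_pos'],o['contact_force'],o['joints'].round(2),o['clock'],tcp(.91))
s=shot('scene'); cv2.imwrite('pics/s15.png',cv2.resize(s['pixels'][120:320,240:440],(600,600))); print(angle(s))
```

```text
[0.43214847 0.09354522 0.16530318] [-0.62092571  0.57356815  0.8612312 ] [-0.79  0.2   0.5   2.19 -0.14  0.78  0.31] 24.3 [0.43336691 0.0925164 ]
(np.int64(874), array([0.857, 0.904, 0.953]))
```

View pics/s15.png

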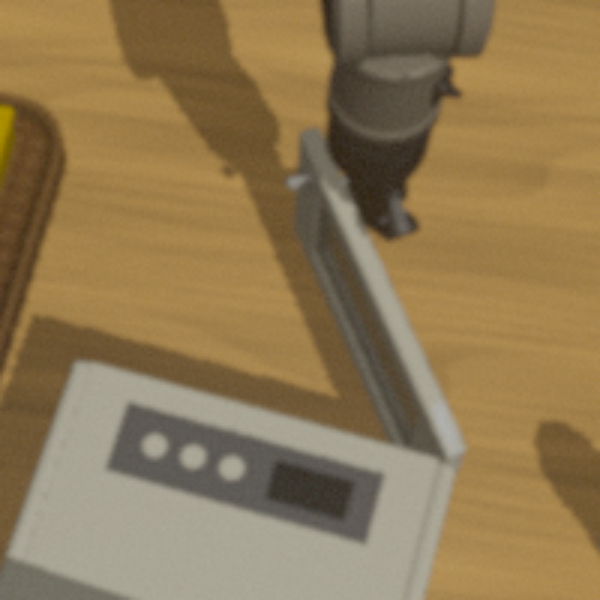

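play_rows(
  plan=[
    [-1, 0.003, -0.007, 0, 0.035],
    [-1, 0.006, -0.014, 0, 0.07],
    [-1, 0.01, -0.0205, 0, 0.105],
    [-1, 0.014, -0.027, 0, 0.14],
    [-1, 0.0185, -0.0335, 0, 0.175],
    [-1, 0.023, -0.04, 0, 0.21],
    [-1, 0.0275, -0.046, 0, 0.245],
    [-1, 0.032, -0.052, 0, 0.28],
    [-1, 0.0375, -0.058, 0, 0.315],
    [-1, 0.043, -0.064, 0, 0.35],
  ],
)

```text
clock: 25.35
tcp_pos: [0.4752, 0.0299, 0.1652]
orientation: [-0.674, 1.464, 0.674]
contact_force: [-0.8, 1.2, -0.9]
grip_width: 0.0002
```

play_rows(
  plan=[
    [-1, 0.0055, -0.005, 0, 0.035],
    [-1, 0.011, -0.01, 0, 0.07],
    [-1, 0.017, -0.015, 0, 0.105],
    [-1, 0.023, -0.02, 0, 0.14],
    [-1, 0.029, -0.0245, 0, 0.175],
    [-1, 0.035, -0.029, 0, 0.21],
    [-1, 0.042, -0.033, 0, 0.245],
    [-1, 0.049, -0.037, 0, 0.28],
    [-1, 0.0545, -0.041, 0, 0.31],
    [-1, 0.059, -0.0435, 0, 0.335],
  ],
)

```text
clock: 26.35
tcp_pos: [0.5343, -0.0137, 0.1652]
orientation: [-0.93, 1.363, 0.93]
contact_force: [-0.1, 0.2, 0.6]
grip_width: 0.0001
```

Run:
```python
from h import *; from door import *
o=r.get_obs(); print(o['tcp_pos'],o['contact_force'],o['joints'].round(2),o['clock'],tcp(.225))
R=cv2.Rodrigues(np.array(o['orientation']))[0];print(np.degrees(np.arctan2(R[1,2],R[0,2])))
s=shot('scene'); cv2.imwrite('pics/s16.png',cv2.resize(s['pixels'][120:320,220:420],(600,600))); print(angle(s))
for a in (.225,.18,.14,.12,.1,.08,.06,.04,.02,0,-.01,-.02): print(a,(tcp(a)-tcp(.225)).round(4))
```

```text
[ 0.53432002 -0.0137271   0.16517439] [-0.05486985  0.23184316  0.64832128] [-0.42  0.35  0.4   1.99 -0.18  0.84  1.28] 26.35 [ 0.5359555  -0.01468567]
68.62587789177454
(np.int64(965), array([0.17 , 0.218, 0.266]))
0.225 [0. 0.]
0.18 [ 0.009  -0.0043]
0.14 [ 0.0171 -0.0077]
0.12 [ 0.0212 -0.0093]
0.1 [ 0.0254 -0.0108]
0.08 [ 0.0296 -0.0122]
0.06 [ 0.0338 -0.0136]
0.04 [ 0.038  -0.0148]
0.02 [ 0.0423 -0.016 ]
0 [ 0.0466 -0.0171]
-0.01 [ 0.0487 -0.0176]
-0.02 [ 0.0509 -0.0181]
```

View pics/s16.png

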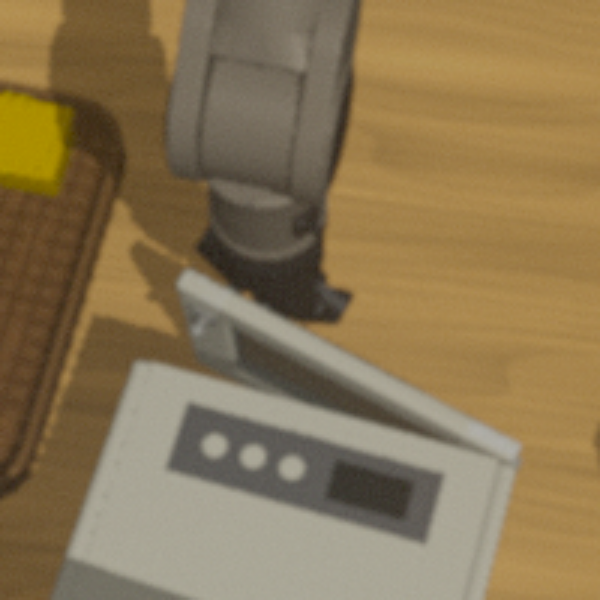

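play_rows(
  plan=[
    [-1, 0.004, -0.0019, 0, 0.02],
    [-1, 0.008, -0.0038, 0, 0.04],
    [-1, 0.0115, -0.0053, 0, 0.058],
    [-1, 0.015, -0.0068, 0, 0.075],
    [-1, 0.018, -0.008, 0, 0.09],
    [-1, 0.021, -0.0092, 0, 0.105],
    [-1, 0.024, -0.0103, 0, 0.12],
    [-1, 0.0265, -0.0112, 0, 0.13],
    [-1, 0.0285, -0.0118, 0, 0.14],
    [-1, 0.03, -0.0123, 0, 0.147],
  ],
)

```text
clock: 27.4
tcp_pos: [0.5644, -0.0261, 0.1653]
orientation: [-1.041, 1.308, 1.041]
contact_force: [0.6, -0.2, -0.1]
grip_width: -0.0
```

play_rows(
  plan=[
    [-1, 0.001, -0.0003, 0, 0.006],
    [-1, 0.002, -0.0006, 0, 0.012],
    [-1, 0.003, -0.0009, 0, 0.018],
    [-1, 0.004, -0.0012, 0, 0.024],
    [-1, 0.005, -0.0015, 0, 0.03],
    [-1, 0.006, -0.0018, 0, 0.036],
    [-1, 0.007, -0.0021, 0, 0.042],
    [-1, 0.008, -0.0024, 0, 0.046],
    [-1, 0.008, -0.0024, 0, 0.046],
  ],
)

```text
clock: 28.3
tcp_pos: [0.5705, -0.0281, 0.1648]
orientation: [-1.073, 1.292, 1.078]
contact_force: [-5.7, 0.6, 2.2]
grip_width: -0.0002
```

Run:
```python
from h import *; from door import *
o=r.get_obs(); print(o['tcp_pos'],o['contact_force'],o['clock'],tcp(.04))
s=shot('scene'); print(angle(s))
```

```text
[ 0.57052882 -0.02814004  0.16476257] [-5.71007085  0.59641621  2.1834916 ] 28.3 [ 0.57396807 -0.02953376]
(np.int64(958), array([-0.01 ,  0.04 ,  0.089]))
```

play_rows(
  plan=[
    [-1, 0.001, -0.0002, 0, 0.004],
    [-1, 0.002, -0.0004, 0, 0.008],
    [-1, 0.003, -0.0006, 0, 0.012],
    [-1, 0.004, -0.0008, 0, 0.016],
    [-1, 0.004, -0.0008, 0, 0.016],
  ],
)

```text
clock: 28.85
tcp_pos: [0.5772, -0.0293, 0.1656]
orientation: [-1.088, 1.281, 1.086]
contact_force: [0.0, 0.2, 0.6]
grip_width: -0.0003
```

play_rows(
  plan=[
    [-1, 0.001, -0.0002, 0, 0.004],
    [-1, 0.002, -0.0004, 0, 0.008],
    [-1, 0.003, -0.0006, 0, 0.008],
    [-1, 0.003, -0.0006, 0, 0.008],
  ],
)

```text
clock: 29.25
tcp_pos: [0.5796, -0.0298, 0.1654]
orientation: [-1.093, 1.279, 1.093]
contact_force: [0.7, -0.1, 0.2]
grip_width: 0.0001
```

Run:
```python
from h import *; from door import *
o=r.get_obs(); print(o['tcp_pos'],o['contact_force'],o['clock'],tcp(0))
s=shot('scene'); print(angle(s))
```

```text
[ 0.57957436 -0.02982679  0.16543812] [ 0.72447109 -0.1295229   0.24284932] 29.25 [ 0.58250706 -0.03180427]
(np.int64(696), array([-0.029,  0.005,  0.047]))
```

play_rows(
  plan=[
    [-1, 0.001, -0.0002, 0, 0],
    [-1, 0.002, -0.0003, 0, 0],
    [-1, 0.003, -0.0005, 0, 0],
    [-1, 0.003, -0.0005, 0, 0],
  ],
)

```text
clock: 29.7
tcp_pos: [0.5813, -0.0302, 0.165]
orientation: [-1.092, 1.281, 1.094]
contact_force: [-4.4, 0.8, 1.5]
grip_width: -0.0003
```

play_rows(
  plan=[
    [-1, 0.001, -0.0002, 0, 0],
    [-1, 0.002, -0.0003, 0, 0],
    [-1, 0.002, -0.0003, 0, 0],
  ],
)

```text
clock: 30.0
tcp_pos: [0.5813, -0.0302, 0.1645]
orientation: [-1.09, 1.284, 1.098]
contact_force: [-10.1, 0.7, 4.1]
grip_width: -0.0
```

Door seated: the force rises to 10 N with no further motion. I'll back off and check.

play_rows(
  plan=[
    [-1, -0.005, 0.0008, 0, 0],
    [-1, -0.02, 0.003, 0, 0],
    [-1, -0.05, 0.0075, 0.02, 0],
    [-1, -0.09, 0.0135, 0.06, 0],
    [-1, -0.13, 0.05, 0.1, 0],
    [-1, -0.13, 0.09, 0.1, 0],
    [-1, -0.13, 0.13, 0.1, 0],
    [-1, -0.13, 0.17, 0.1, 0],
    [-1, -0.13, 0.21, 0.1, 0],
    [-1, -0.13, 0.21, 0.1, 0],
  ],
)

```text
clock: 31.0
tcp_pos: [0.454, 0.1858, 0.2658]
orientation: [-1.098, 1.272, 1.099]
contact_force: [-0.7, 0.4, -0.7]
grip_width: -0.0004
```

Run:
```python
from h import *; from door import *
o=r.get_obs(); print(o['tcp_pos'],o['contact_force'],o['clock'])
s=shot('scene','s20.png'); p=shot('top','t20.png'); print(angle(s),angle(p))
for q in(s,p):
    c=cloud(q); d=c[:,:2]-S; ox=d@ex; oy=d@ey
    m=(c[:,2]>.193)&(c[:,2]<.206)&(ox<-.08)&(ox>-.2)&(abs(oy)<.14)
    for lo in(-.14,-.07,0,.07): k=m&(oy>lo)&(oy<lo+.07); print(lo,np.percentile(ox[k],[1,3,5]).round(4))
    for l in('pacifier','ramekin','snack_box','tongs','feeding_bottle','cream_jar','rattle'):print(l,[(c_,at_z(q,u,v,.006).round(3).tolist()) for c_,u,v in pin(q,l)[:1]])
```

```text
[0.45404383 0.18582414 0.26576643] [-0.72832815  0.35227322 -0.72247692] 31.0
(np.int64(674), array([-0.029,  0.003,  0.04 ])) (np.int64(870), array([-0.026,  0.012,  0.052]))
-0.14 [-0.1407 -0.1393 -0.138 ]
-0.07 [-0.141  -0.1395 -0.138 ]
0 [-0.1411 -0.1397 -0.138 ]
0.07 [-0.1411 -0.1391 -0.1376]
pacifier []
ramekin []
snack_box [(0.98, [0.348, -0.293, 0.006])]
tongs [(0.59, [0.502, -0.432, 0.006])]
feeding_bottle [(0.65, [0.627, -0.308, 0.006])]
cream_jar [(0.97, [0.484, 0.398, 0.006])]
rattle [(0.84, [0.582, 0.484, 0.006])]
-0.14 [-0.1427 -0.1416 -0.1403]
-0.07 [-0.1429 -0.1416 -0.1405]
0 [-0.1427 -0.1414 -0.1404]
0.07 [-0.1427 -0.1416 -0.1405]
pacifier []
ramekin [(0.92, [0.63, -0.311, 0.006])]
snack_box [(0.78, [0.35, -0.288, 0.006])]
tongs [(0.89, [0.493, -0.428, 0.006])]
feeding_bottle [(0.79, [0.641, 0.359, 0.006])]
cream_jar []
rattle [(0.61, [0.576, 0.474, 0.006])]
```

View pics/s20.png

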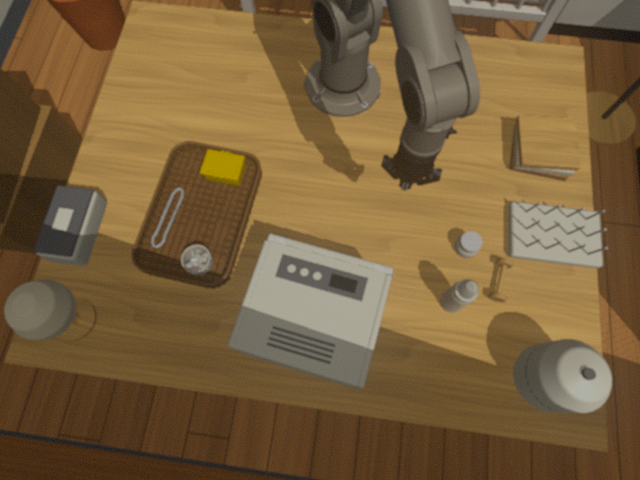

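View pics/t20.png

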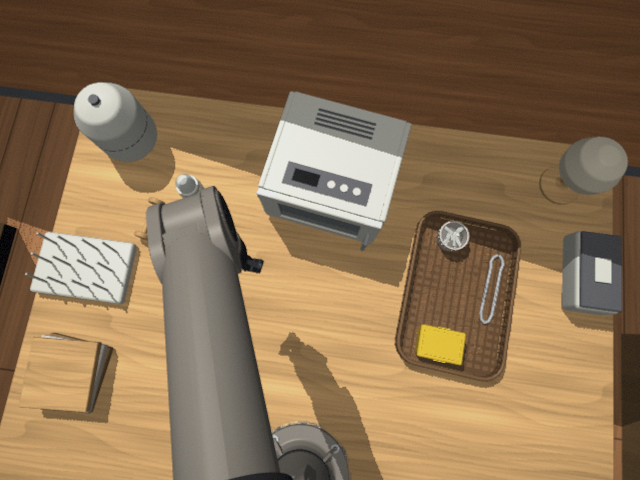

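```bash
python3 -c "
from bench import r
print(r.hand_in())"
```

```text
the job is handed in; nothing more can be done
None
```

The pacifier is in the rack, the rack is home and the door is shut on its catch. I handed the job in at about 31 s of the 72 s allowed.

- **Pacifier:** I gripped it across the shield and set it down in the free right half of the rack. A close-up after release showed it standing teat up. It was still upright part-way through the push, but I couldn't see it under the roof after that. The rest of the push was slow.
- **Rack:** The moves offered no tool tilt, so I pushed the lip with one finger of the fully opened gripper, which kept the gripper body just clear of the roof. Force rose to 6 N with no further motion. The lip then measured 113 mm in front of the steriliser's origin, which is its home position, to within about 1 mm.
- **Door:** I pushed it at about 0.35 rad/s and slowed to about 0.05 rad/s for the last part. The catch resisted with about 6 N, then pulled the door in. It then held against a 10 N press with no movement.
- **Door after backing off:** Its outer face was parallel to the cabinet at 141–143 mm from the origin (143 mm expected). Read from its top edge, the door angle was 0.003 rad in one picture and 0.012 rad in the other, which is within the measuring error.
- **Everything else:** The last pictures show the bystanders where they were. In those pictures the detector missed the ramekin in one view and the cream jar in the other, and gave the bottle's position as the ramekin's in one. All three are plainly in place to the eye. The arm ended clear of everything.

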